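# Put the strays back on the gift-shop display

## Robot

A 6-joint arm with a two-finger parallel gripper is mounted at the origin on the work surface. World frame = base frame: x ahead of the robot, y to its left, z up, the work surface at z = 0. Lengths are in m, angles in rad, forces in N, time in s.
With the tool pointing down it reaches from about 0.3 to 0.75 m from the base axis. Payload 8.5 kg.
Tool frame: the origin (TCP) lies midway between the tips of the shut fingers; the grasp point (between the pads) lies 19 mm behind it; z points along the fingers, y is the line along which they close (so a half turn about z gives the same grasp; the last joint's range is limited). The gripper opens to 88 mm and grips with 3 to 60 N. Pads are 18 mm wide; open, the fingers measure 123 mm over their backs; the gripper's body (75 mm by 187 mm) begins 45 mm behind the grasp point.
Start: joints at [-1.45, 0.381, 1.297, -0, 1.464, -0.215], TCP at [0.181, -0.519, 0.239] pointing down, gripper open.
Joint ranges: [-3.11, 3.11], [-0.89, 2.33], [0.22, 2.48], [-1.42, 4.56], [0.17, 2.85], [-2.88, 2.88]. Speed limits (rad/s): [2.39, 2.39, 3.14, 3.14, 3.14, 3.14].

## Interface

Orientations are given as a unit quaternion [x, y, z, w].
In Python, from workcell import bot gives the robot as it stands. The module is installed in compiled form; this text tells all that it offers.
- The arm moves only by the tool play_rows, never from a script. Its argument "steps" is a list of rows, each an object of numbers: "jaw": the finger opening in cm, from 0 to 8.81; "x", "y", "z": the shift along the world's x, y, z in cm; "twist": the turn about the world's z in degrees. A call has 1 to 8 rows; each row shifts and turns the commanded pose from where the row before left it; what a row does not reach is not made up. A row lasts 1/10 s, in which the tool goes at most 50 mm and 8.59 degrees, less where a joint would pass 70% of its speed; a pose out of reach is approached as far as the arm can. A call with a gripper value outside its range is refused whole. The fingers move at their own pace and stop on an object; "grip_force" is the grip in N (left out, the last holds). Time passes only in rows, so rows that do not move let the fingers close. It gives the time, the measured TCP pose, the force, the opening and the grip force at its end, in the units of the state.
- bot.observe(): the state, without advancing time (a new reading comes with each control period).
- bot.grab_frame(name): name is "scene" or "top"; returns a dict with "pixels" (420x560x3 uint8, red, green, blue), "depth" (420x560 float32, m along the optical axis (not along the pixel's ray), 0 where there is no reading), "fx", "fy", "cx", "cy" (pixels), "view" (4x4, takes a point from world to camera coordinates). Camera axes: x right, y up, looking along -z (the intrinsics and any distortion apply to the point x, -y, -z); pixel columns grow to the right and rows downward; lengths in m; the calibration is good to about 2 mm. A picture is of the moment at which its call begins.
- bot.sign_off(): hands the job in; it is judged then, once.
The state is a dict: "time_s": time; "joints": joint angles; "joint_vel": joint speeds; "tau": joint torques, N m; "position": TCP position; "eef_rot": TCP orientation; "force": force on the tool from outside, world axes, zero at the start; "moment": the same for the moment, N m; "finger_gap": finger opening in m; "gripper_force": force on a finger pad.
Only numpy, scipy, OpenCV 4.12 (cv2) and the standard library are available. Lean on these libraries where they do the work, as an engineer would, in place of code of your own. Each camera call takes 0.05 s, during which the arm holds its last target. There are 200 camera calls.

## Task

Customers have left five goods mixed up along the front of the display table: sort them back. Stand both pillar candles upright on the round wooden board with their whole foot on it, stand both napkin rings on end side by side on the floor of the long black metal tray, and lay the bar of soap flat on the floor of the white ceramic dish. Set everything down rather than dropping it, and leave the vase and the potted plant where they are.

Things in the scene. Friction and masses are not known exactly. Their poses are not given: they have to be found in the camera images.
- candle_tall: taller of two ivory wax pillar candles, a plain cylinder 44 mm across and 70 mm high with a thin dark wick standing 8 mm above that (the wick is not solid); 70 to 140 g; stands on the table at the start. Origin at the centre of its underside, z up.
- candle_short: shorter and wider ivory wax pillar candle, a plain cylinder 50 mm across and 50 mm high with the same 8 mm wick; 60 to 130 g; stands on the table at the start. Origin at the centre of its underside, z up.
- ring_a: dark wooden napkin ring, a short tube 46 mm across outside, 34 mm inside (6 mm wall) and 40 mm high, standing on end on the table at the start; 20 to 45 g. Origin at the centre of its underside, z up along the ring's axis. One of two. The two rings are alike and either may take either end of the tray.
- ring_b: dark wooden napkin ring, a short tube 46 mm across outside, 34 mm inside (6 mm wall) and 40 mm high, standing on end on the table at the start; 20 to 45 g. Origin at the centre of its underside, z up along the ring's axis. The other of two. The two rings are alike and either may take either end of the tray.
- soap: pale olive-ivory bar of soap, a block with rounded edges, 48 mm wide (its x), 76 mm long (its y), 30 mm high, with a shallow darker panel on top; 75 to 155 g; lies flat on the table at the start, its length within 0.6 rad of the world y axis. Origin at the centre of its underside, z up.
- board: round brown wooden display board, 160 mm across, 12 mm thick, flat topped, without rim, fixed to the table: there is room for the two candles side by side. Origin at the centre of its underside on the table, so its top is 12 mm above the origin.
- tray: long low black metal tray, open on top, 100 mm wide (its x) by 160 mm long (its y) outside, walls and floor 4 mm thick, rim 16 mm above the table, fixed to the table; turned at most 0.45 rad from lying along world y. Room for the two rings, one towards each end. Origin at the centre of its underside on the table.
- dish: low white ceramic soap dish, rectangular, open on top, 95 mm wide (its x) by 130 mm long (its y) outside, walls and floor 5 mm thick, rim 12 mm above the table, fixed to the table; turned at most 0.45 rad from lying along world y. Shorter than the tray. Origin at the centre of its underside on the table.
- vase: bystander: loose closed amber-glass bud vase, 140 mm high, 80 mm across at the belly, at one far side of the work; do not disturb. Origin at the centre of its underside.
- plant: bystander: loose small white flower pot with green leaves, 76 mm across and 66 mm high, leaves to 102 mm, at the other side of the work; do not disturb. Origin at the centre of its underside.
Things that resemble listed ones, but are neither listed nor needed, are in the scene too. Of the things that look like the tray, take the one that is farthest to the robot's left at the start. What is shaped like the soap but blue or turquoise is not meant.

How it is judged:
At the end, for the whole second after the job is handed in: Candles upright on the board, centres within 58 mm (tall) and 55 mm (short) of its centre. Rings on end on the tray floor, within 25 mm across and 55 mm along of its centre. Soap flat on the dish floor, within 25 mm across and 35 mm along. All within 0.12 rad and at rest (horizontal distance between candle_tall and board below 0.058 m and z of candle_tall in the frame of board between 0.006 and 0.018 m and angle between each of candle_tall, candle_short, ring_a, ring_b, soap's own z axis and vertical below 0.12 rad and horizontal distance between candle_short and board below 0.055 m and z of candle_short in the frame of board between 0.006 and 0.018 m and x of ring_a in the frame of tray between -0.025 and 0.025 m and y of ring_a in the frame of tray between -0.055 and 0.055 m and z of ring_a in the frame of tray between -0.002 and 0.01 m and x of ring_b in the frame of tray between -0.025 and 0.025 m and y of ring_b in the frame of tray between -0.055 and 0.055 m and z of ring_b in the frame of tray between -0.002 and 0.01 m and x of soap in the frame of dish between -0.025 and 0.025 m and y of soap in the frame of dish between -0.035 and 0.035 m and z of soap in the frame of dish between -0.001 and 0.011 m and linear speed of each of candle_tall, candle_short, ring_a, ring_b, soap below 0.02 m/s and angular speed of each of candle_tall, candle_short, ring_a, ring_b, soap below 0.3 rad/s); the robot touches nothing.
It fails at once if the vase is knocked over or pushed more than 20 mm (distance of vase from where it was at the start of the episode above 0.02 m or angle between vase's own z axis and vertical above 0.3 rad).
It fails at once if the plant is knocked over or pushed more than 20 mm (distance of plant from where it was at the start of the episode above 0.02 m or angle between plant's own z axis and vertical above 0.3 rad).
It fails at once if a good is dropped: out of the fingers with its underside more than 50 mm above the table ((height (world z) of candle_tall above 0.05 m and contact force between the fingers and candle_tall below 0.02 N) or (height (world z) of candle_short above 0.05 m and contact force between the fingers and candle_short below 0.02 N) or (height (world z) of ring_a above 0.05 m and contact force between the fingers and ring_a below 0.02 N) or (height (world z) of ring_b above 0.05 m and contact force between the fingers and ring_b below 0.02 N) or (height (world z) of soap above 0.05 m and contact force between the fingers and soap below 0.02 N)).
It also fails if it takes over 118 s, if anything falls off the work surface, if the arm or the gripper's body presses on something with over 40 N, if the wrist force passes 120 N, or if a joint passes its speed limit or range.

## Working session

There is one attempt and no reset: what is moved stays moved. The work goes in short steps, Python scripts to look and compute and a tool call to move; the robot and the scene stay as the last step left them, time stands still between calls to the robot, and variables do not carry over. Pictures are saved under pics/ and viewed, at most 14 in all, crops included, and the job is handed in when it is done.

Besides the shell and the picture viewer there is one more tool, called after "Emit:" as a command line: name --argument value ..., lists and objects as JSON in quotes. play_rows: Moves the arm, as the interface text tells. Its arguments: {"type":"object","properties":{"steps":{"type":"array"},"grip_force":{"type":"number"}},"required":["steps"]}

```bash
mkdir -p pics; cat > h.py <<'E'
import numpy as np, cv2
from workcell import bot
def grab(n,save=None):
    f=bot.grab_frame(n)
    if save: cv2.imwrite('pics/'+save,cv2.cvtColor(f['pixels'],cv2.COLOR_RGB2BGR))
    return f
def cloud(f):
    d=f['depth'];v,u=np.mgrid[:d.shape[0],:d.shape[1]]
    c=np.stack([(u-f['cx'])/f['fx']*d,-(v-f['cy'])/f['fy']*d,-d,np.ones_like(d)],-1)
    P=c@np.linalg.inv(f['view']).T
    P=P[...,:3];P[d==0]=np.nan
    return P
E
python3 - <<'E'
from h import *
for n in('scene','top'):
    f=grab(n,n+'0.png');P=cloud(f);np.savez(n+'0.npz',P=P,rgb=f['pixels'])
    print(n,f['fx'],f['cx'],f['view'].round(3).tolist(),{k:v for k,v in f.items() if k not in('pixels','depth','view')}, P[200:400:50,100:500:100].round(3).tolist())
s=bot.observe();print(s)
E
```

```text
scene 437.0076781095063 272.0087966199949 [[-0.793, 0.609, 0.002, 0.355], [-0.338, -0.445, 0.829, 0.111], [0.506, 0.657, 0.559, -1.407], [0.0, 0.0, 0.0, 1.0]] {'fx': 437.0076781095063, 'fy': 437.0076781095063, 'cx': 272.0087966199949, 'cy': 209.6460672821924} [[[0.773, -0.404, -0.0], [0.541, -0.224, 0.001], [0.307, -0.048, 0.0], [0.073, 0.131, 0.0]], [[0.854, -0.171, 0.002], [0.658, -0.018, 0.004], [0.457, 0.128, -0.0], [0.258, 0.28, 0.0]], [[0.914, -0.003, 0.002], [0.741, 0.126, -0.0], [0.578, 0.269, 0.014], [0.397, 0.391, 0.001]], [[0.883, -0.554, -0.745], [0.808, 0.244, 0.003], [0.653, 0.358, -0.002], [0.501, 0.475, -0.001]]]
top 496.5869330449969 281.48472266702163 [[0.022, -0.999, 0.024, -0.022], [0.998, 0.024, 0.055, -0.459], [-0.056, 0.022, 0.998, -1.264], [0.0, 0.0, 0.0, 1.0]] {'fx': 496.5869330449969, 'fy': 496.5869330449969, 'cx': 281.48472266702163, 'cy': 219.88474755808636} [[[0.5, 0.457, 0.004], [0.507, 0.201, 0.001], [0.513, -0.059, 0.0], [0.519, -0.32, 0.003]], [[0.372, 0.452, 0.001], [0.377, 0.197, -0.001], [0.383, -0.061, -0.001], [0.389, -0.322, 0.0]], [[0.245, 0.44
[... 198 characters left out ...]
ints': array([-1.45029652e+00,  3.81105127e-01,  1.29814022e+00,  2.47162293e-05,
        1.46356330e+00, -2.15319216e-01]), 'joint_vel': array([-1.10279797e-03, -1.22675014e-04, -2.37510667e-03,  1.90965779e-03,
       -7.56017761e-04,  4.87306758e-05]), 'tau': array([ 4.63364137e-03, -4.38649356e+01, -2.24910700e+01,  7.14441785e-02,
        3.41652171e-02, -7.28591954e-05]), 'position': array([ 0.18121309, -0.51903952,  0.23822721]), 'eef_rot': array([ 9.85936327e-01,  1.67120285e-01,  4.10867339e-05, -6.06732712e-04]), 'force': array([-0.22705768,  0.01824396,  0.57428443]), 'moment': array([-0.01363085, -0.03755191, -0.03930023]), 'gripper_force': 0.0, 'finger_gap': 0.08807972371038933}
```

```bash
ls pics
```

```text
scene0.png
top0.png
```

View pics/top0.png

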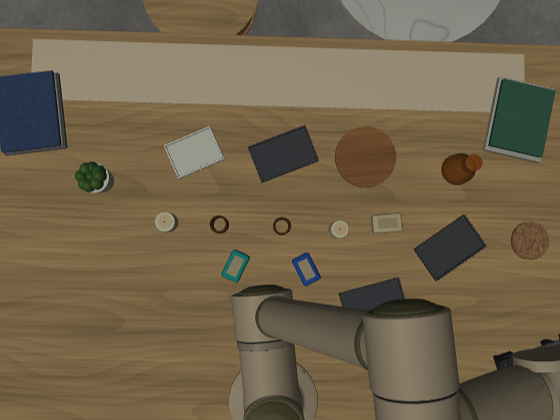

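View pics/scene0.png

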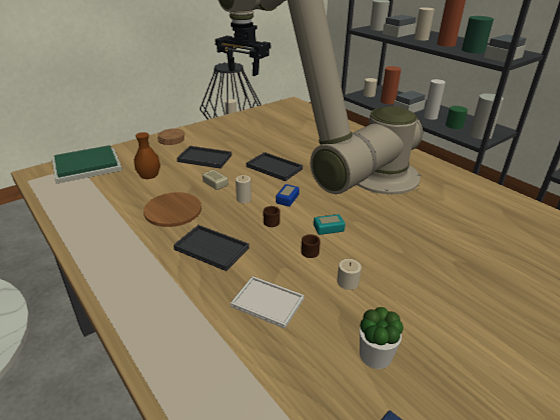

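The top view shows tray candidates at (283,153), (450,247) and (372,295). The farthest left is (283,153), beside the dish (194,152) and the board (365,157); the cork disc at (530,240) is not the board. The soap is (387,223), with blue (306,269) and turquoise (236,266) decoys. The candles are at (165,222), probably the short one, and (340,229), probably the tall one. The rings are at (220,224) and (282,226).

```bash
cat > meas.py <<'E'
from h import *
def comp(P,seed,r,lo,hi,rgb=None,pred=None):
    d=np.hypot(P[...,0]-seed[0],P[...,1]-seed[1])<r
    m=d&(P[...,2]>lo)&(P[...,2]<hi)
    if pred is not None:m&=pred
    return m
if __name__=='__main__':
    z=np.load('top0.npz');P=z['P'];rgb=z['rgb'].astype(int)
    S=dict(cS=(165,222,.05,.02),rA=(220,224,.045,.02),rB=(282,226,.045,.02),cT=(340,229,.045,.02),soap=(387,223,.055,.012),board=(365,157,.1,.006),tray=(283,153,.105,.005),dish=(194,152,.09,.005),vase=(459,169,.07,.02),plant=(92,178,.07,.02))
    for k,(u,v,r,lo) in S.items():
        c=np.nanmedian(P[v-4:v+5,u-4:u+5].reshape(-1,3),0)
        m=comp(P,c,r,lo,.2)
        q=P[m]
        zt=np.percentile(q[:,2],95)
        (cx,cy),(w,h),a=cv2.minAreaRect(q[:,:2].astype(np.float32))
        (ex,ey),R=cv2.minEnclosingCircle(q[:,:2].astype(np.float32))
        print(k,len(q),'ztop',zt.round(4),'med z',np.median(q[:,2]).round(4),'rect',np.round([cx,cy,w,h],4),round(a,1),'circ',np.round([ex,ey,R],4),'mean',q[:,:2].mean(0).round(4))
    for k in('tray','dish'):
        u,v,_,_=S[k]
        g=rgb.sum(-1); sub=np.zeros(g.shape,bool); sub[v-45:v+46,u-45:u+46]=1
        sat=rgb.max(-1)-rgb.min(-1)
        m=(sat<30)&sub&((g<230) if k=='tray' else (g>400))
        n,L,st,_=cv2.connectedComponentsWithStats(m.astype(np.uint8))
        m=L==L[v,u]
        q=P[m];q=q[~np.isnan(q[:,0])]
        (cx,cy),(w,h),a=cv2.minAreaRect(q[:,:2].astype(np.float32))
        print(k,'color',len(q),np.round([cx,cy,w,h],4),round(a,1))
    im=z['rgb'][130:280,140:430][:,:,::-1]
    cv2.imwrite('pics/crop0.png',cv2.resize(im,None,fx=2.7,fy=2.7,interpolation=cv2.INTER_CUBIC))
E
python3 meas.py
```

```text
cS 354 ztop 0.0544 med z 0.0502 rect [0.4479 0.2793 0.0486 0.0485] 73.2 circ [0.4477 0.2797 0.0254] mean [0.4475 0.2776]
rA 142 ztop 0.0446 med z 0.0393 rect [0.4451 0.1468 0.043  0.044 ] 0.8 circ [0.4457 0.1474 0.0229] mean [0.4454 0.1473]
rB 128 ztop 0.0447 med z 0.0402 rect [ 0.4438 -0.0111  0.0431  0.0429] 1.6 circ [ 0.4447 -0.0113  0.0228] mean [ 0.4442 -0.0114]
cT 282 ztop 0.0741 med z 0.0698 rect [ 0.4389 -0.1527  0.0426  0.0424] 17.6 circ [ 0.4389 -0.1533  0.0221] mean [ 0.4384 -0.151 ]
soap 563 ztop 0.0345 med z 0.03 rect [ 0.459  -0.2807  0.0479  0.078 ] 5.4 circ [ 0.4589 -0.2805  0.042 ] mean [ 0.4584 -0.2785]
board 2915 ztop 0.0166 med z 0.0125 rect [ 0.6279 -0.2252  0.1898  0.1664] 43.5 circ [ 0.625  -0.2227  0.0967] mean [ 0.6306 -0.2251]
tray 1319 ztop 0.0181 med z 0.0073 rect [ 0.6353 -0.0085  0.2011  0.204 ] 46.4 circ [ 0.6348 -0.0112  0.1046] mean [ 0.636  -0.0107]
dish 1319 ztop 0.0142 med z 0.0076 rect [0.6301 0.2183 0.1722 0.1728] 21.4 circ [0.6313 0.2191 0.0896] mean [0.6323 0.2203]
vase 985 ztop 0.1419 med z 0.0808 rect [ 0.5973 -0.4508  0.0775  0.0682] 26.3 circ [ 0.5997 -0.4548  0.0398] mean [ 0.5944 -0.445 ]
plant 911 ztop 0.1021 med z 0.0937 rect [0.5502 0.4519 0.0712 0.0731] 64.9 circ [0.5507 0.453  0.038 ] mean [0.5478 0.4458]
tray color 2401 [ 0.6328 -0.0111  0.1004  0.1602] 22.8
dish color 1612 [0.6307 0.2211 0.0944 0.1296] 25.5
```

View pics/crop0.png

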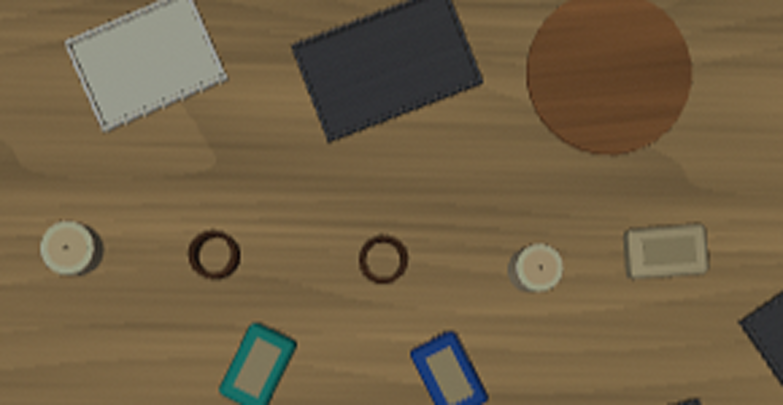

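Emit:
play_rows --steps '[{"jaw": 8.8, "x": 3.5, "y": 3, "z": -1, "twist": 8.5}, {"jaw": 8.8, "x": 3.5, "y": 3, "z": -1, "twist": 8.5}, {"jaw": 8.8, "x": 3.5, "y": 3, "z": -1, "twist": 8.5}, {"jaw": 8.8, "x": 3.5, "y": 3, "z": -1, "twist": 8.5}, {"jaw": 8.8, "x": 3.5, "y": 3, "z": -1, "twist": 8.5}, {"jaw": 8.8, "x": 3.5, "y": 3, "z": -1, "twist": 8.5}, {"jaw": 8.8, "x": 3.5, "y": 3, "z": -1, "twist": 8.5}, {"jaw": 8.8, "x": 3.3, "y": 2.8, "z": -1, "twist": 8.5}]' --grip_force 25

```text
time_s: 0.9
position: [0.4604, -0.2796, 0.1582]
eef_rot: [0.722, 0.692, 0.0, -0.0]
force: [-0.2, -0.4, 0.6]
finger_gap: 0.0879
gripper_force: 0.0
```

Emit:
play_rows --steps '[{"jaw": 8.8, "twist": 8.2}, {"jaw": 8.8}, {"jaw": 8.8}, {"jaw": 8.8}]'

```text
invalid input at $.steps[0]: expected keys jaw, x, y, z, twist
```

Emit:
play_rows --steps '[{"jaw": 8.8, "x": 0, "y": 0, "z": 0, "twist": 8.2}, {"jaw": 8.8, "x": 0, "y": 0, "z": -4, "twist": 0}, {"jaw": 8.8, "x": 0, "y": 0, "z": -4, "twist": 0}, {"jaw": 8.8, "x": 0, "y": 0, "z": 0, "twist": 0}, {"jaw": 8.8, "x": 0, "y": 0, "z": 0, "twist": 0}]'

```text
time_s: 1.4
position: [0.4593, -0.2814, 0.0793]
eef_rot: [0.673, 0.74, 0.0, -0.0]
force: [0.5, -0.2, 0.4]
finger_gap: 0.0881
gripper_force: 0.0
```

```bash
python3 - <<'E'
from h import *
f=grab('scene');s=bot.observe();print(s['position'],s['eef_rot'])
cv2.imwrite('pics/s1.png',cv2.resize(f['pixels'][60:260,120:380][:,:,::-1],None,fx=3,fy=3))
E
```

```text
[ 0.45976232 -0.28188231  0.08021907] [ 6.72818587e-01  7.39806953e-01 -3.00058539e-05  9.05898408e-04]
```

View pics/s1.png

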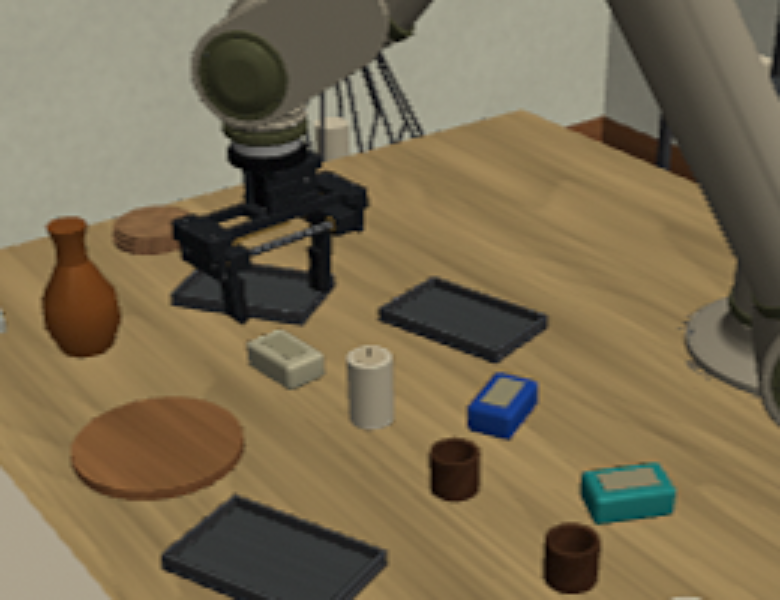

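The fingers at crop (232,300) and (320,285) straddle the soap (285,358) across its width. Descending to pick it up.

Emit:
play_rows --steps '[{"jaw": 8.8, "x": 0, "y": 0.1, "z": -4, "twist": 0}, {"jaw": 8.8, "x": 0, "y": 0, "z": -3, "twist": 0}, {"jaw": 8.8, "x": 0, "y": 0, "z": 0, "twist": 0}, {"jaw": 4.4, "x": 0, "y": 0, "z": 0, "twist": 0}, {"jaw": 4.4, "x": 0, "y": 0, "z": 0, "twist": 0}, {"jaw": 4.4, "x": 0, "y": 0, "z": 0, "twist": 0}, {"jaw": 4.4, "x": 0, "y": 0, "z": 0, "twist": 0}, {"jaw": 4.4, "x": 0, "y": 0, "z": 0, "twist": 0}]'

```text
time_s: 2.25
position: [0.4594, -0.2804, 0.0094]
eef_rot: [0.673, 0.74, -0.0, 0.001]
force: [-2.2, 0.6, 0.8]
finger_gap: 0.0501
gripper_force: 0.9
```

Emit:
play_rows --steps '[{"jaw": 4.4, "x": 0, "y": 0, "z": 0, "twist": 0}, {"jaw": 4.4, "x": 0, "y": 0, "z": 0, "twist": 0}]'

```text
time_s: 2.45
position: [0.4593, -0.2804, 0.0092]
eef_rot: [0.673, 0.74, -0.0, 0.0]
force: [-1.0, 0.8, 6.2]
finger_gap: 0.0477
gripper_force: 25.0
```

Emit:
play_rows --steps '[{"jaw": 4.4, "x": 0, "y": 0, "z": 2, "twist": 0}, {"jaw": 4.4, "x": 0, "y": 0, "z": 3, "twist": 0}, {"jaw": 4.4, "x": 0, "y": 0, "z": 3, "twist": 0}, {"jaw": 4.4, "x": 0, "y": 0, "z": 3, "twist": 0}, {"jaw": 4.4, "x": 1, "y": 2, "z": 0, "twist": 0}, {"jaw": 4.4, "x": 1.5, "y": 4, "z": 0, "twist": 0}, {"jaw": 4.4, "x": 1.5, "y": 4, "z": 0, "twist": 2}, {"jaw": 4.4, "x": 1.5, "y": 4, "z": 0, "twist": 2}]'

```text
time_s: 3.25
position: [0.5144, -0.1388, 0.1186]
eef_rot: [0.646, 0.763, -0.0, -0.0]
force: [-0.1, -1.0, -0.8]
finger_gap: 0.0479
gripper_force: 25.0
```

Emit:
play_rows --steps '[{"jaw": 4.4, "x": 1.5, "y": 4.5, "z": 0, "twist": 2}, {"jaw": 4.4, "x": 1.5, "y": 4.5, "z": 0, "twist": 2}, {"jaw": 4.4, "x": 1.5, "y": 4.5, "z": 0, "twist": 2}, {"jaw": 4.4, "x": 1.5, "y": 4.5, "z": 0, "twist": 2}, {"jaw": 4.4, "x": 1.5, "y": 4.5, "z": 0, "twist": 3}, {"jaw": 4.4, "x": 1.5, "y": 4.5, "z": 0, "twist": 3}, {"jaw": 4.4, "x": 1.5, "y": 4.5, "z": 0, "twist": 2}, {"jaw": 4.4, "x": 1, "y": 3, "z": 0, "twist": 0}]'

```text
time_s: 4.05
position: [0.6293, 0.2078, 0.1182]
eef_rot: [0.533, 0.846, -0.0, -0.0]
force: [0.8, -0.1, -1.3]
finger_gap: 0.048
gripper_force: 25.0
```

Emit:
play_rows --steps '[{"jaw": 4.4, "x": 0, "y": 1, "z": 0, "twist": 0}, {"jaw": 4.4, "x": 0, "y": 0, "z": 0, "twist": 0}, {"jaw": 4.4, "x": 0, "y": 0, "z": 0, "twist": 0}]'

```text
time_s: 4.35
position: [0.6289, 0.2136, 0.1186]
eef_rot: [0.534, 0.845, -0.0, -0.0]
force: [-0.5, -0.4, -1.0]
finger_gap: 0.0476
gripper_force: 25.0
```

Emit:
play_rows --steps '[{"jaw": 4.4, "x": 0.2, "y": 0.7, "z": -3, "twist": 0}, {"jaw": 4.4, "x": 0, "y": 0, "z": -3, "twist": 0}, {"jaw": 4.4, "x": 0, "y": 0, "z": -2, "twist": 0}, {"jaw": 4.4, "x": 0, "y": 0, "z": -1, "twist": 0}, {"jaw": 4.4, "x": 0, "y": 0, "z": -0.5, "twist": 0}, {"jaw": 4.4, "x": 0, "y": 0, "z": 0, "twist": 0}, {"jaw": 4.4, "x": 0, "y": 0, "z": 0, "twist": 0}]'

```text
time_s: 5.05
position: [0.6318, 0.2215, 0.0249]
eef_rot: [0.534, 0.845, 0.001, 0.001]
force: [-1.1, 1.1, -0.8]
finger_gap: 0.0479
gripper_force: 25.0
```

Emit:
play_rows --steps '[{"jaw": 4.4, "x": 0, "y": 0, "z": -0.4, "twist": 0}, {"jaw": 4.4, "x": 0, "y": 0, "z": -0.3, "twist": 0}, {"jaw": 4.4, "x": 0, "y": 0, "z": -0.2, "twist": 0}, {"jaw": 4.4, "x": 0, "y": 0, "z": 0, "twist": 0}, {"jaw": 4.4, "x": 0, "y": 0, "z": 0, "twist": 0}]'

```text
time_s: 5.55
position: [0.6312, 0.2218, 0.0147]
eef_rot: [0.534, 0.845, -0.0, -0.0]
force: [0.3, 0.6, -1.1]
finger_gap: 0.048
gripper_force: 25.0
```

Emit:
play_rows --steps '[{"jaw": 4.4, "x": 0, "y": 0, "z": -0.1, "twist": 0}, {"jaw": 4.4, "x": 0, "y": 0, "z": 0, "twist": 0}, {"jaw": 5.5, "x": 0, "y": 0, "z": 0, "twist": 0}, {"jaw": 6, "x": 0, "y": 0, "z": 0, "twist": 0}, {"jaw": 7, "x": 0, "y": 0, "z": 0, "twist": 0}, {"jaw": 7, "x": 0, "y": 0, "z": 0, "twist": 0}, {"jaw": 7, "x": 0, "y": 0, "z": 0, "twist": 0}]'

```text
time_s: 6.25
position: [0.6312, 0.2217, 0.0137]
eef_rot: [0.534, 0.845, -0.0, -0.0]
force: [-0.5, -0.1, 0.1]
finger_gap: 0.0701
gripper_force: 0.0
```

Emit:
play_rows --steps '[{"jaw": 7, "x": 0, "y": 0, "z": 2, "twist": 0}, {"jaw": 7, "x": 0, "y": 0, "z": 4, "twist": 0}, {"jaw": 8.8, "x": 0, "y": 0, "z": 5, "twist": 0}, {"jaw": 8.8, "x": -2.5, "y": 1, "z": 0, "twist": -5}, {"jaw": 8.8, "x": -3, "y": 1, "z": 0, "twist": -5}, {"jaw": 8.8, "x": -3, "y": 1, "z": 0, "twist": -5}, {"jaw": 8.8, "x": -3, "y": 1, "z": 0, "twist": -5}, {"jaw": 8.8, "x": -3, "y": 1, "z": 0, "twist": -5}]'

```text
time_s: 7.05
position: [0.485, 0.272, 0.1239]
eef_rot: [0.706, 0.708, 0.0, 0.0]
force: [1.2, 0.3, -0.2]
finger_gap: 0.0881
gripper_force: 0.0
```

Emit:
play_rows --steps '[{"jaw": 8.8, "x": -3, "y": 0.5, "z": 0, "twist": 0}, {"jaw": 8.8, "x": 0, "y": 0, "z": 0, "twist": 0}, {"jaw": 8.8, "x": 0, "y": 0, "z": 0, "twist": 0}]'

```text
time_s: 7.35
position: [0.4565, 0.2769, 0.1241]
eef_rot: [0.704, 0.71, 0.0, 0.0]
force: [1.1, 0.0, -0.0]
finger_gap: 0.0875
gripper_force: 0.0
```

```bash
python3 - <<'E'
from h import *
f=grab('scene');s=bot.observe();print(s['position'],s['eef_rot'])
cv2.imwrite('pics/s2.png',cv2.resize(f['pixels'][150:350,150:410][:,:,::-1],None,fx=3,fy=3))
E
```

```text
[0.45708704 0.27673578 0.12400831] [7.04377135e-01 7.09825696e-01 4.85827518e-04 3.10974544e-04]
```

View pics/s2.png

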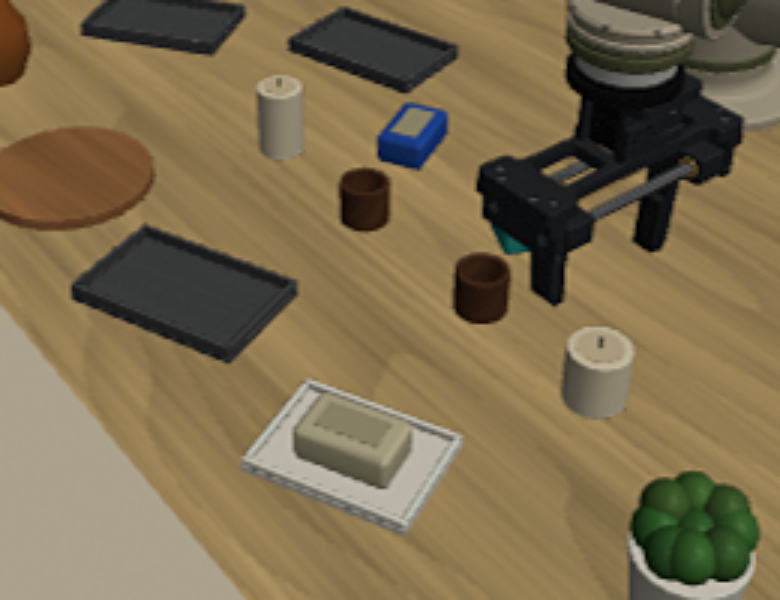

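The soap lies flat and centred in the dish (352,437). Next is the short candle.

Emit:
play_rows --steps '[{"jaw": 8.8, "x": -0.9, "y": 0.3, "z": 0, "twist": 0}, {"jaw": 8.8, "x": 0, "y": 0, "z": -3, "twist": 0}, {"jaw": 8.8, "x": 0, "y": 0, "z": -4, "twist": 0}, {"jaw": 8.8, "x": 0, "y": 0, "z": -3.7, "twist": 0}, {"jaw": 8.8, "x": 0, "y": 0, "z": 0, "twist": 0}, {"jaw": 4.6, "x": 0, "y": 0, "z": 0, "twist": 0}, {"jaw": 4.6, "x": 0, "y": 0, "z": 0, "twist": 0}, {"jaw": 4.6, "x": 0, "y": 0, "z": 0, "twist": 0}]'

```text
time_s: 8.2
position: [0.4481, 0.28, 0.0184]
eef_rot: [0.704, 0.71, 0.001, 0.001]
force: [0.2, 0.2, -0.5]
finger_gap: 0.066
gripper_force: 0.0
```

Emit:
play_rows --steps '[{"jaw": 4.6, "x": 0, "y": 0, "z": 0, "twist": 0}, {"jaw": 4.6, "x": 0, "y": 0, "z": 0, "twist": 0}, {"jaw": 4.6, "x": 0, "y": 0, "z": 0, "twist": 0}, {"jaw": 4.6, "x": 0, "y": 0, "z": 0, "twist": 0}]'

```text
time_s: 8.6
position: [0.4475, 0.2798, 0.0174]
eef_rot: [0.704, 0.71, 0.0, 0.0]
force: [-0.6, 0.1, 5.9]
finger_gap: 0.0493
gripper_force: 25.0
```

Emit:
play_rows --steps '[{"jaw": 4.6, "x": 0, "y": 0, "z": 2, "twist": 0}, {"jaw": 4.6, "x": 0, "y": 0, "z": 3, "twist": 0}, {"jaw": 4.6, "x": 0, "y": 0, "z": 3, "twist": 0}, {"jaw": 4.6, "x": 0, "y": 0, "z": 3, "twist": 0}, {"jaw": 4.6, "x": 1, "y": -2, "z": 0, "twist": 0}, {"jaw": 4.6, "x": 1.5, "y": -4, "z": 0, "twist": 0}, {"jaw": 4.6, "x": 1.5, "y": -4, "z": 0, "twist": 0}, {"jaw": 4.6, "x": 1.5, "y": -4, "z": 0, "twist": 0}]'

```text
time_s: 9.4
position: [0.5024, 0.1383, 0.1268]
eef_rot: [0.704, 0.71, -0.0, -0.0]
force: [0.5, 0.4, -0.3]
finger_gap: 0.049
gripper_force: 25.0
```

Emit:
play_rows --steps '[{"jaw": 4.6, "x": 1.5, "y": -4, "z": 0, "twist": 0}, {"jaw": 4.6, "x": 1.5, "y": -4, "z": 0, "twist": 0}, {"jaw": 4.6, "x": 1.5, "y": -4, "z": 0, "twist": 0}, {"jaw": 4.6, "x": 1.5, "y": -4, "z": 0, "twist": 0}, {"jaw": 4.6, "x": 1.5, "y": -4, "z": 0, "twist": 0}, {"jaw": 4.6, "x": 1.5, "y": -4, "z": 0, "twist": 0}, {"jaw": 4.6, "x": 1.5, "y": -4, "z": 0, "twist": 0}, {"jaw": 4.6, "x": 1.5, "y": -3, "z": 0, "twist": 0}]'

```text
time_s: 10.2
position: [0.6224, -0.1727, 0.1265]
eef_rot: [0.705, 0.709, -0.0, -0.0]
force: [0.7, 0.7, -0.4]
finger_gap: 0.049
gripper_force: 25.0
```

Emit:
play_rows --steps '[{"jaw": 4.6, "x": 0.5, "y": -1.5, "z": 0, "twist": 0}, {"jaw": 4.6, "x": 0, "y": 0, "z": 0, "twist": 0}, {"jaw": 4.6, "x": 0, "y": 0, "z": 0, "twist": 0}]'

```text
time_s: 10.5
position: [0.6267, -0.184, 0.1265]
eef_rot: [0.704, 0.71, -0.0, -0.001]
force: [-0.2, 0.3, -0.9]
finger_gap: 0.0492
gripper_force: 25.0
```

```bash
python3 - <<'E'
from h import *
z=np.load('top0.npz');rgb=z['rgb'].astype(int);P=z['P']
# board by colour in initial top image
r,g,b=rgb[...,0],rgb[...,1],rgb[...,2]
print(rgb[157,365],rgb[157,330 if 0 else 322])
hsv=cv2.cvtColor(z['rgb'],cv2.COLOR_RGB2HSV).astype(int)
print(hsv[157,365],hsv[157,322])
m=((g/np.maximum(r,1))<(g[157,365]/r[157,365]+g[157,322]/r[157,322])/2).astype(np.uint8)
m[:115]=0;m=cv2.morphologyEx(m,cv2.MORPH_OPEN,np.ones((3,3)))
n,L,st,ce=cv2.connectedComponentsWithStats(m);l=L[157,365]
print(st[l],ce[l]);q=P[L==l];q=q[~np.isnan(q[:,0])]
print(q.mean(0),np.percentile(q,[.5,99.5],axis=0))
E
```

```text
[95 65 38] [118  98  66]
[ 14 153  95] [ 18 112 118]
[ 335  127   61   60 2914] [365.        156.4975978]
[ 0.62968119 -0.22488444  0.0123878 ] [[ 0.55443499 -0.30139038  0.00376124]
 [ 0.70541079 -0.14912143  0.01940716]]
```

Emit:
play_rows --steps '[{"jaw": 4.6, "x": 0.3, "y": -0.9, "z": -2, "twist": 0}, {"jaw": 4.6, "x": 0, "y": 0, "z": -3, "twist": 0}, {"jaw": 4.6, "x": 0, "y": 0, "z": -2, "twist": 0}, {"jaw": 4.6, "x": 0, "y": 0, "z": -1.5, "twist": 0}, {"jaw": 4.6, "x": 0, "y": 0, "z": -0.7, "twist": 0}, {"jaw": 4.6, "x": 0, "y": 0, "z": -0.4, "twist": 0}, {"jaw": 4.6, "x": 0, "y": 0, "z": 0, "twist": 0}, {"jaw": 4.6, "x": 0, "y": 0, "z": 0, "twist": 0}]'

```text
time_s: 11.3
position: [0.6305, -0.1941, 0.0317]
eef_rot: [0.704, 0.71, 0.0, 0.001]
force: [0.4, 0.4, -1.6]
finger_gap: 0.0491
gripper_force: 25.0
```

Emit:
play_rows --steps '[{"jaw": 4.6, "x": 0, "y": 0, "z": -0.1, "twist": 0}, {"jaw": 4.6, "x": 0, "y": 0, "z": -0.1, "twist": 0}, {"jaw": 4.6, "x": 0, "y": 0, "z": 0, "twist": 0}, {"jaw": 5.5, "x": 0, "y": 0, "z": 0, "twist": 0}, {"jaw": 6, "x": 0, "y": 0, "z": 0, "twist": 0}, {"jaw": 7, "x": 0, "y": 0, "z": 0, "twist": 0}, {"jaw": 8, "x": 0, "y": 0, "z": 0, "twist": 0}, {"jaw": 8, "x": 0, "y": 0, "z": 0, "twist": 0}]'

```text
time_s: 12.1
position: [0.6302, -0.1943, 0.0287]
eef_rot: [0.704, 0.71, -0.0, -0.0]
force: [-0.4, -0.1, 0.1]
finger_gap: 0.0798
gripper_force: 0.0
```

Emit:
play_rows --steps '[{"jaw": 8, "x": 0, "y": 0, "z": 2, "twist": 0}, {"jaw": 8.8, "x": 0, "y": 0, "z": 4, "twist": 0}, {"jaw": 8.8, "x": 0, "y": 0, "z": 4.5, "twist": 0}, {"jaw": 8.8, "x": -4, "y": 0.8, "z": 0, "twist": 0}, {"jaw": 8.8, "x": -4, "y": 0.8, "z": 0, "twist": 0}, {"jaw": 8.8, "x": -4, "y": 0.8, "z": 0, "twist": 0}, {"jaw": 8.8, "x": -4, "y": 0.8, "z": 0, "twist": 0}, {"jaw": 8.8, "x": -3.2, "y": 1, "z": 0, "twist": 0}]'

```text
time_s: 12.9
position: [0.4362, -0.1517, 0.1338]
eef_rot: [0.705, 0.71, -0.0, -0.0]
force: [0.5, -0.6, -0.1]
finger_gap: 0.088
gripper_force: 0.0
```

Emit:
play_rows --steps '[{"jaw": 8.8, "x": 0, "y": 0, "z": 0, "twist": 0}, {"jaw": 8.8, "x": 0, "y": 0, "z": 0, "twist": 0}, {"jaw": 8.8, "x": 0, "y": 0, "z": 0, "twist": 0}]'

```text
time_s: 13.2
position: [0.4394, -0.1528, 0.1339]
eef_rot: [0.704, 0.71, 0.0, 0.001]
force: [-0.1, -0.7, -0.7]
finger_gap: 0.0879
gripper_force: 0.0
```

```bash
python3 - <<'E'
from h import *
f=grab('scene');s=bot.observe();print(s['position'],s['eef_rot'])
cv2.imwrite('pics/s3.png',cv2.resize(f['pixels'][100:300,120:380][:,:,::-1],None,fx=3,fy=3))
E
```

```text
[ 0.43932144 -0.15276918  0.13373552] [7.04332364e-01 7.09870225e-01 1.08163133e-04 4.16967996e-04]
```

View pics/s3.png

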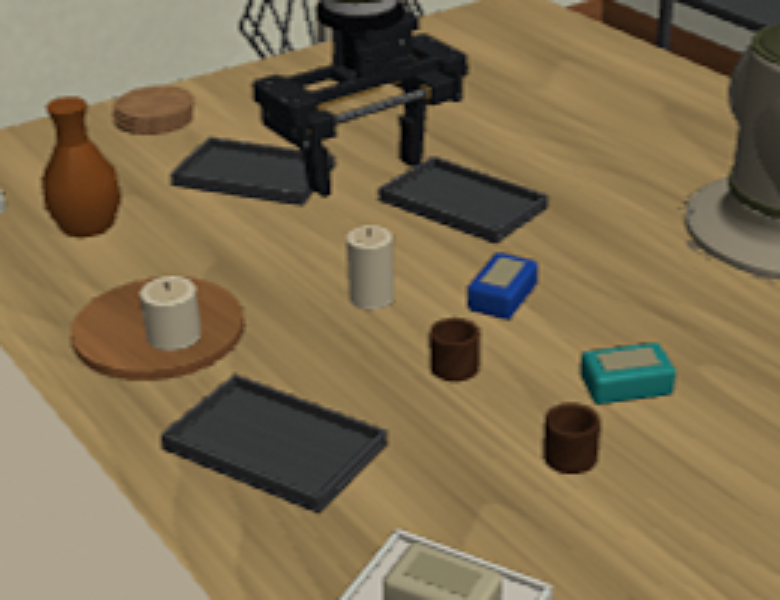

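The short candle stands on the board (172,315), and the gripper is above the tall candle (370,265).

Emit:
play_rows --steps '[{"jaw": 8.8, "x": 0, "y": 0, "z": -3, "twist": 0}, {"jaw": 8.8, "x": 0, "y": 0, "z": -4, "twist": 0}, {"jaw": 8.8, "x": 0, "y": 0, "z": -3.4, "twist": 0}, {"jaw": 8.8, "x": 0, "y": 0, "z": 0, "twist": 0}, {"jaw": 4, "x": 0, "y": 0, "z": 0, "twist": 0}, {"jaw": 4, "x": 0, "y": 0, "z": 0, "twist": 0}, {"jaw": 4, "x": 0, "y": 0, "z": 0, "twist": 0}, {"jaw": 4, "x": 0, "y": 0, "z": 0, "twist": 0}]'

```text
time_s: 14.05
position: [0.4387, -0.1525, 0.0308]
eef_rot: [0.704, 0.71, 0.0, 0.001]
force: [0.0, 0.3, 0.6]
finger_gap: 0.0581
gripper_force: 0.0
```

Emit:
play_rows --steps '[{"jaw": 4, "x": 0, "y": 0, "z": 0, "twist": 0}, {"jaw": 4, "x": 0, "y": 0, "z": 0, "twist": 0}, {"jaw": 4, "x": 0, "y": 0, "z": 0, "twist": 0}, {"jaw": 4, "x": 0, "y": 0, "z": 0, "twist": 0}]'

```text
time_s: 14.45
position: [0.4383, -0.1523, 0.0301]
eef_rot: [0.704, 0.71, 0.0, 0.0]
force: [-1.8, 1.4, 5.4]
finger_gap: 0.0431
gripper_force: 25.0
```

Emit:
play_rows --steps '[{"jaw": 4, "x": 0, "y": 0, "z": 2, "twist": 0}, {"jaw": 4, "x": 0, "y": 0, "z": 4, "twist": 0}, {"jaw": 4, "x": 0, "y": -1, "z": 4, "twist": 0}, {"jaw": 4, "x": 2.2, "y": -2.7, "z": 0, "twist": 0}, {"jaw": 4, "x": 3, "y": -3, "z": 0, "twist": 0}, {"jaw": 4, "x": 4, "y": -2, "z": 0, "twist": 0}, {"jaw": 4, "x": 4, "y": -1, "z": 0, "twist": 0}, {"jaw": 4, "x": 4, "y": -0.7, "z": 0, "twist": 0}]'

```text
time_s: 15.25
position: [0.6114, -0.2571, 0.1292]
eef_rot: [0.705, 0.709, -0.0, -0.0]
force: [0.6, 0.3, -1.1]
finger_gap: 0.0434
gripper_force: 25.0
```

Emit:
play_rows --steps '[{"jaw": 4, "x": 2, "y": -0.3, "z": 0, "twist": 0}, {"jaw": 4, "x": 0, "y": 0, "z": 0, "twist": 0}, {"jaw": 4, "x": 0, "y": 0, "z": 0, "twist": 0}]'

```text
time_s: 15.55
position: [0.6295, -0.2589, 0.1289]
eef_rot: [0.704, 0.71, -0.0, -0.001]
force: [-0.4, -0.2, -1.5]
finger_gap: 0.0434
gripper_force: 25.0
```

Lowering to tip height 0.042.

Emit:
play_rows --steps '[{"jaw": 4, "x": 0, "y": 0, "z": -3, "twist": 0}, {"jaw": 4, "x": 0, "y": 0, "z": -2.5, "twist": 0}, {"jaw": 4, "x": 0, "y": 0, "z": -1.5, "twist": 0}, {"jaw": 4, "x": 0, "y": 0, "z": -0.8, "twist": 0}, {"jaw": 4, "x": 0, "y": 0, "z": -0.5, "twist": 0}, {"jaw": 4, "x": 0, "y": 0, "z": -0.3, "twist": 0}, {"jaw": 4, "x": 0, "y": 0, "z": -0.2, "twist": 0}, {"jaw": 4, "x": 0, "y": 0, "z": 0, "twist": 0}]'

```text
time_s: 16.35
position: [0.6304, -0.2594, 0.0423]
eef_rot: [0.704, 0.71, 0.0, 0.0]
force: [-0.1, -0.0, -0.3]
finger_gap: 0.0435
gripper_force: 25.0
```

Emit:
play_rows --steps '[{"jaw": 4, "x": 0, "y": 0, "z": 0, "twist": 0}, {"jaw": 4.7, "x": 0, "y": 0, "z": 0, "twist": 0}, {"jaw": 5.2, "x": 0, "y": 0, "z": 0, "twist": 0}, {"jaw": 6, "x": 0, "y": 0, "z": 0, "twist": 0}, {"jaw": 7, "x": 0, "y": 0, "z": 0, "twist": 0}, {"jaw": 8, "x": 0, "y": 0, "z": 0, "twist": 0}, {"jaw": 8, "x": 0, "y": 0, "z": 0, "twist": 0}]'

```text
time_s: 17.05
position: [0.6302, -0.2593, 0.0418]
eef_rot: [0.704, 0.71, -0.0, -0.0]
force: [0.8, 0.4, 0.1]
finger_gap: 0.0798
gripper_force: 0.0
```

Emit:
play_rows --steps '[{"jaw": 8, "x": 0, "y": 0, "z": 3, "twist": 0}, {"jaw": 8.8, "x": 0, "y": 0, "z": 4, "twist": 0}, {"jaw": 8.8, "x": 0, "y": 0, "z": 3, "twist": 0}, {"jaw": 8.8, "x": -2.6, "y": 3.5, "z": 0, "twist": 4}, {"jaw": 8.8, "x": -2.6, "y": 3.5, "z": 0, "twist": 4}, {"jaw": 8.8, "x": -2.6, "y": 3.5, "z": 0, "twist": 4}, {"jaw": 8.8, "x": -2.6, "y": 3.5, "z": 0, "twist": 4}, {"jaw": 8.8, "x": -2.6, "y": 3.5, "z": 0, "twist": 4}]'

```text
time_s: 17.85
position: [0.499, -0.083, 0.1419]
eef_rot: [0.569, 0.822, 0.0, 0.0]
force: [0.5, 0.7, -0.1]
finger_gap: 0.0878
gripper_force: 0.0
```

Emit:
play_rows --steps '[{"jaw": 8.8, "x": -2.6, "y": 3.5, "z": 0, "twist": 2.3}, {"jaw": 8.8, "x": -3, "y": 3.8, "z": 0, "twist": 0}, {"jaw": 8.8, "x": 0, "y": 0, "z": -4, "twist": 0}, {"jaw": 8.8, "x": 0, "y": 0, "z": 0, "twist": 0}, {"jaw": 8.8, "x": 0, "y": 0, "z": 0, "twist": 0}]'

```text
time_s: 18.35
position: [0.4447, -0.0116, 0.1022]
eef_rot: [0.554, 0.833, -0.0, -0.0]
force: [0.4, -0.1, 0.1]
finger_gap: 0.088
gripper_force: 0.0
```

```bash
python3 - <<'E'
from h import *
f=grab('scene');s=bot.observe();print(s['position'],s['eef_rot'])
cv2.imwrite('pics/s4.png',cv2.resize(f['pixels'][100:300,120:380][:,:,::-1],None,fx=3,fy=3))
E
```

```text
[ 0.44522676 -0.0119431   0.10262421] [5.54094990e-01 8.32453297e-01 1.19996140e-04 4.85002013e-04]
```

View pics/s4.png

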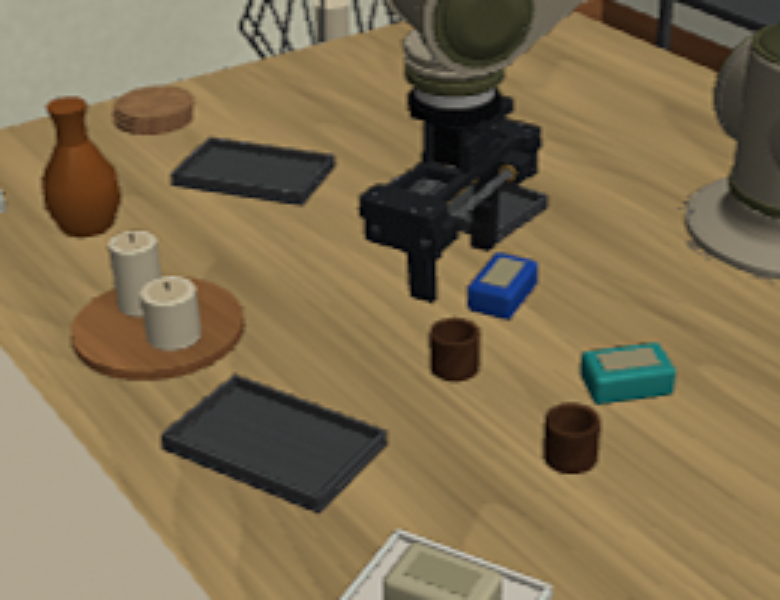

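Both candles stand on the board (135,270) and (172,315). Next is ring B.

Emit:
play_rows --steps '[{"jaw": 8.8, "x": -0.1, "y": 0.05, "z": -4, "twist": 0}, {"jaw": 8.8, "x": 0, "y": 0, "z": -3.5, "twist": 0}, {"jaw": 8.8, "x": 0, "y": 0, "z": -1, "twist": 0}, {"jaw": 8.8, "x": 0, "y": 0, "z": 0, "twist": 0}, {"jaw": 4.3, "x": 0, "y": 0, "z": 0, "twist": 0}, {"jaw": 4.3, "x": 0, "y": 0, "z": 0, "twist": 0}, {"jaw": 4.3, "x": 0, "y": 0, "z": 0, "twist": 0}, {"jaw": 4.3, "x": 0, "y": 0, "z": 0, "twist": 0}]' --grip_force 15

```text
time_s: 19.2
position: [0.4435, -0.0108, 0.0174]
eef_rot: [0.554, 0.833, 0.0, 0.001]
force: [-0.9, 0.1, 0.1]
finger_gap: 0.058
gripper_force: 0.0
```

Emit:
play_rows --steps '[{"jaw": 4.3, "x": 0, "y": 0, "z": 0, "twist": 0}, {"jaw": 4.3, "x": 0, "y": 0, "z": 0, "twist": 0}, {"jaw": 4.3, "x": 0, "y": 0, "z": 0, "twist": 0}, {"jaw": 4.3, "x": 0, "y": 0, "z": 0, "twist": 0}]'

```text
time_s: 19.6
position: [0.4433, -0.0108, 0.0169]
eef_rot: [0.554, 0.833, 0.0, 0.0]
force: [-0.2, -0.5, 5.3]
finger_gap: 0.0457
gripper_force: 15.0
```

Emit:
play_rows --steps '[{"jaw": 4.3, "x": 0, "y": 0, "z": 2, "twist": 0}, {"jaw": 4.3, "x": 0, "y": 0, "z": 4, "twist": 0}, {"jaw": 4.3, "x": 2, "y": 0, "z": 2, "twist": 0}, {"jaw": 4.3, "x": 4, "y": -0.7, "z": 0, "twist": 0}, {"jaw": 4.3, "x": 4, "y": -0.7, "z": 0, "twist": 0}, {"jaw": 4.3, "x": 4, "y": -0.7, "z": 0, "twist": 0}, {"jaw": 4.3, "x": 4, "y": -0.7, "z": 0, "twist": 0}, {"jaw": 4.3, "x": 2.4, "y": -0.5, "z": 0, "twist": 0}]'

```text
time_s: 20.4
position: [0.6493, -0.0442, 0.096]
eef_rot: [0.554, 0.833, -0.0, 0.0]
force: [0.0, 0.6, 0.1]
finger_gap: 0.0454
gripper_force: 15.0
```

Emit:
play_rows --steps '[{"jaw": 4.3, "x": 0, "y": 0, "z": 0, "twist": 0}, {"jaw": 4.3, "x": 0, "y": 0, "z": 0, "twist": 0}, {"jaw": 4.3, "x": 0, "y": 0, "z": 0, "twist": 0}]'

```text
time_s: 20.7
position: [0.6462, -0.0434, 0.0965]
eef_rot: [0.554, 0.833, -0.0, -0.001]
force: [-0.3, -0.2, -0.1]
finger_gap: 0.0456
gripper_force: 15.0
```

Lowering to tip height 0.021 and releasing above the rim.

Emit:
play_rows --steps '[{"jaw": 4.3, "x": 0, "y": 0, "z": -2.5, "twist": 0}, {"jaw": 4.3, "x": 0, "y": 0, "z": -2.5, "twist": 0}, {"jaw": 4.3, "x": 0, "y": 0, "z": -1.2, "twist": 0}, {"jaw": 4.3, "x": 0, "y": 0, "z": -0.6, "twist": 0}, {"jaw": 4.3, "x": 0, "y": 0, "z": -0.4, "twist": 0}, {"jaw": 4.3, "x": 0, "y": 0, "z": -0.3, "twist": 0}, {"jaw": 4.3, "x": 0, "y": 0, "z": 0, "twist": 0}, {"jaw": 4.3, "x": 0, "y": 0, "z": 0, "twist": 0}]'

```text
time_s: 21.5
position: [0.6475, -0.0439, 0.0224]
eef_rot: [0.554, 0.833, 0.0, 0.001]
force: [-0.1, -0.4, -1.4]
finger_gap: 0.0453
gripper_force: 15.0
```

Emit:
play_rows --steps '[{"jaw": 4.3, "x": 0, "y": 0, "z": 0, "twist": 0}, {"jaw": 5, "x": 0, "y": 0, "z": 0, "twist": 0}, {"jaw": 5.5, "x": 0, "y": 0, "z": 0, "twist": 0}, {"jaw": 6, "x": 0, "y": 0, "z": 0, "twist": 0}, {"jaw": 7, "x": 0, "y": 0, "z": 0, "twist": 0}, {"jaw": 7.5, "x": 0, "y": 0, "z": 0, "twist": 0}, {"jaw": 7.5, "x": 0, "y": 0, "z": 0, "twist": 0}]'

```text
time_s: 22.2
position: [0.6472, -0.0437, 0.0217]
eef_rot: [0.554, 0.833, -0.0, -0.0]
force: [0.1, 0.0, -0.0]
finger_gap: 0.0751
gripper_force: 0.0
```

Emit:
play_rows --steps '[{"jaw": 7.5, "x": 0, "y": 0, "z": 3, "twist": 0}, {"jaw": 8.8, "x": 0, "y": 0, "z": 5, "twist": 0}, {"jaw": 8.8, "x": -3.3, "y": 3.2, "z": 0, "twist": 0}, {"jaw": 8.8, "x": -3.4, "y": 3.2, "z": 0, "twist": 0}, {"jaw": 8.8, "x": -3.4, "y": 3.2, "z": 0, "twist": 0}, {"jaw": 8.8, "x": -3.4, "y": 3.2, "z": 0, "twist": 0}, {"jaw": 8.8, "x": -3.4, "y": 3.2, "z": 0, "twist": 0}, {"jaw": 8.8, "x": -3.3, "y": 3.1, "z": 0, "twist": 0}]'

```text
time_s: 23.0
position: [0.4437, 0.1483, 0.1019]
eef_rot: [0.554, 0.833, 0.0, 0.0]
force: [0.7, 0.2, -0.1]
finger_gap: 0.0879
gripper_force: 0.0
```

Emit:
play_rows --steps '[{"jaw": 8.8, "x": 0, "y": 0, "z": 0, "twist": 0}, {"jaw": 8.8, "x": 0, "y": 0, "z": 0, "twist": 0}, {"jaw": 8.8, "x": 0, "y": 0, "z": 0, "twist": 0}]'

```text
time_s: 23.3
position: [0.4464, 0.1467, 0.1019]
eef_rot: [0.554, 0.832, 0.0, 0.001]
force: [1.0, -0.6, 0.1]
finger_gap: 0.0883
gripper_force: 0.0
```

```bash
python3 - <<'E'
from h import *
f=grab('scene');s=bot.observe();print(s['position'],s['eef_rot'])
cv2.imwrite('pics/s5.png',cv2.resize(f['pixels'][100:300,120:380][:,:,::-1],None,fx=3,fy=3))
E
```

```text
[0.44635909 0.14651594 0.10176562] [5.54326618e-01 8.32299123e-01 1.99764954e-04 3.59528592e-04]
```

View pics/s5.png

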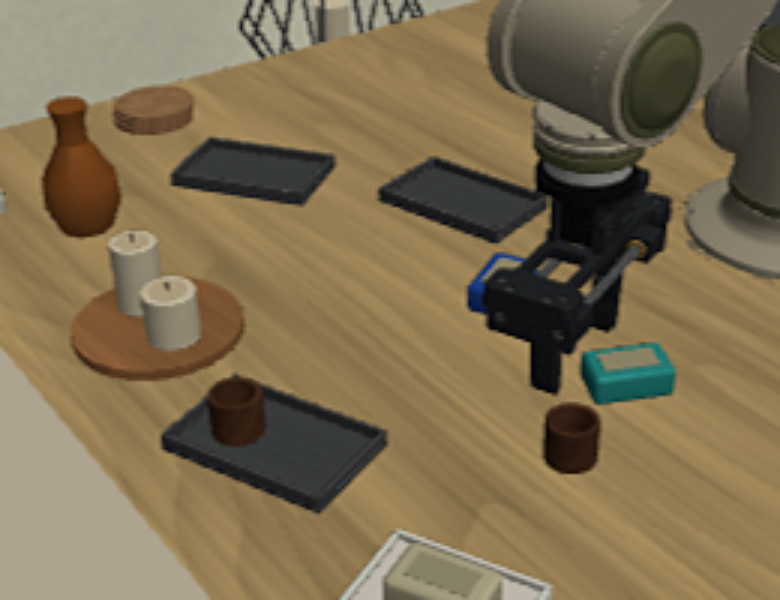

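The first ring stands in the tray (237,412). The turquoise decoy is close to the rear finger, so I turn the jaws to 0° for this pick.

Emit:
play_rows --steps '[{"jaw": 8.8, "x": -0.1, "y": 0.05, "z": 0, "twist": -8}, {"jaw": 8.8, "x": 0, "y": 0, "z": 0, "twist": -8}, {"jaw": 8.8, "x": 0, "y": 0, "z": -2, "twist": -8}, {"jaw": 8.8, "x": 0, "y": 0, "z": -4, "twist": 0}, {"jaw": 8.8, "x": 0, "y": 0, "z": -2.5, "twist": 0}, {"jaw": 8.8, "x": 0, "y": 0, "z": 0, "twist": 0}, {"jaw": 4.3, "x": 0, "y": 0, "z": 0, "twist": 0}, {"jaw": 4.3, "x": 0, "y": 0, "z": 0, "twist": 0}]'

```text
time_s: 24.15
position: [0.4453, 0.1475, 0.0179]
eef_rot: [0.715, 0.699, 0.001, 0.001]
force: [-0.1, -0.2, -0.3]
finger_gap: 0.074
gripper_force: 0.0
```

Emit:
play_rows --steps '[{"jaw": 4.3, "x": 0, "y": 0, "z": 0, "twist": 0}, {"jaw": 4.3, "x": 0, "y": 0, "z": 0, "twist": 0}, {"jaw": 4.3, "x": 0, "y": 0, "z": 0, "twist": 0}, {"jaw": 4.3, "x": 0, "y": 0, "z": 0, "twist": 0}, {"jaw": 4.3, "x": 0, "y": 0, "z": 0, "twist": 0}, {"jaw": 4.3, "x": 0, "y": 0, "z": 0, "twist": 0}]'

```text
time_s: 24.75
position: [0.4444, 0.1478, 0.0171]
eef_rot: [0.715, 0.699, 0.0, 0.0]
force: [-0.6, -0.4, 6.1]
finger_gap: 0.046
gripper_force: 15.0
```

Emit:
play_rows --steps '[{"jaw": 4.3, "x": 0, "y": 0, "z": 2, "twist": 0}, {"jaw": 4.3, "x": 0, "y": 0, "z": 4, "twist": 0}, {"jaw": 4.3, "x": 2, "y": -1, "z": 2, "twist": 4}, {"jaw": 4.3, "x": 3.5, "y": -2.6, "z": 0, "twist": 5}, {"jaw": 4.3, "x": 3.5, "y": -2.6, "z": 0, "twist": 5}, {"jaw": 4.3, "x": 3.5, "y": -2.6, "z": 0, "twist": 5}, {"jaw": 4.3, "x": 3.5, "y": -2.6, "z": 0, "twist": 5}, {"jaw": 4.3, "x": 1.5, "y": -1.2, "z": 0, "twist": 0}]'

```text
time_s: 25.55
position: [0.6214, 0.0193, 0.0962]
eef_rot: [0.554, 0.833, 0.0, 0.0]
force: [0.4, 1.2, -0.5]
finger_gap: 0.0459
gripper_force: 15.0
```

Emit:
play_rows --steps '[{"jaw": 4.3, "x": 0, "y": 0, "z": 0, "twist": 0}, {"jaw": 4.3, "x": 0, "y": 0, "z": 0, "twist": 0}, {"jaw": 4.3, "x": 0, "y": 0, "z": 0, "twist": 0}]'

```text
time_s: 25.85
position: [0.6182, 0.0227, 0.0967]
eef_rot: [0.554, 0.833, -0.0, -0.001]
force: [-0.5, -0.2, -0.0]
finger_gap: 0.0463
gripper_force: 15.0
```

Emit:
play_rows --steps '[{"jaw": 4.3, "x": 0, "y": 0, "z": -2.5, "twist": 0}, {"jaw": 4.3, "x": 0, "y": 0, "z": -2.5, "twist": 0}, {"jaw": 4.3, "x": 0, "y": 0, "z": -1.2, "twist": 0}, {"jaw": 4.3, "x": 0, "y": 0, "z": -0.6, "twist": 0}, {"jaw": 4.3, "x": 0, "y": 0, "z": -0.4, "twist": 0}, {"jaw": 4.3, "x": 0, "y": 0, "z": -0.3, "twist": 0}, {"jaw": 4.3, "x": 0, "y": 0, "z": 0, "twist": 0}, {"jaw": 4.3, "x": 0, "y": 0, "z": 0, "twist": 0}]'

```text
time_s: 26.65
position: [0.6195, 0.0217, 0.0223]
eef_rot: [0.554, 0.833, 0.0, 0.0]
force: [0.5, 0.0, -0.2]
finger_gap: 0.0454
gripper_force: 15.0
```

Emit:
play_rows --steps '[{"jaw": 4.3, "x": 0, "y": 0, "z": 0, "twist": 0}, {"jaw": 5, "x": 0, "y": 0, "z": 0, "twist": 0}, {"jaw": 5.5, "x": 0, "y": 0, "z": 0, "twist": 0}, {"jaw": 6, "x": 0, "y": 0, "z": 0, "twist": 0}, {"jaw": 7, "x": 0, "y": 0, "z": 0, "twist": 0}, {"jaw": 7.5, "x": 0, "y": 0, "z": 0, "twist": 0}, {"jaw": 7.5, "x": 0, "y": 0, "z": 0, "twist": 0}]'

```text
time_s: 27.35
position: [0.6192, 0.0217, 0.0217]
eef_rot: [0.554, 0.833, -0.0, -0.0]
force: [0.9, -0.7, 0.2]
finger_gap: 0.0754
gripper_force: 0.0
```

Emit:
play_rows --steps '[{"jaw": 7.5, "x": 0, "y": 0, "z": 3, "twist": 0}, {"jaw": 8.8, "x": 0, "y": 0, "z": 5, "twist": 0}, {"jaw": 8.8, "x": 0, "y": 0, "z": 5, "twist": 0}, {"jaw": 8.8, "x": -4, "y": 0, "z": 3, "twist": 0}, {"jaw": 8.8, "x": -4, "y": 0, "z": 0, "twist": 0}, {"jaw": 8.8, "x": -4, "y": 0, "z": 0, "twist": 0}, {"jaw": 8.8, "x": -4, "y": 0, "z": 0, "twist": 0}, {"jaw": 8.8, "x": -4, "y": 0, "z": 0, "twist": 0}]'

```text
time_s: 28.15
position: [0.4175, 0.0219, 0.1818]
eef_rot: [0.554, 0.833, 0.0, 0.0]
force: [-0.1, -1.1, -0.2]
finger_gap: 0.0877
gripper_force: 0.0
```

Emit:
play_rows --steps '[{"jaw": 8.8, "x": 0, "y": 0, "z": 0, "twist": 0}, {"jaw": 8.8, "x": 0, "y": 0, "z": 0, "twist": 0}, {"jaw": 8.8, "x": 0, "y": 0, "z": 0, "twist": 0}, {"jaw": 8.8, "x": 0, "y": 0, "z": 0, "twist": 0}]'

```text
time_s: 28.55
position: [0.4202, 0.0216, 0.1817]
eef_rot: [0.554, 0.833, 0.0, 0.0]
force: [0.0, 0.5, -0.2]
finger_gap: 0.0881
gripper_force: 0.0
```

```bash
python3 - <<'E'
from h import *
f=grab('scene');s=bot.observe();print(s['position'],s['finger_gap'])
cv2.imwrite('pics/s6.png',cv2.resize(f['pixels'][120:320,120:380][:,:,::-1],None,fx=3,fy=3))
P=cloud(grab('top'))
for k,x,y,lo in(('cS',.63,-.194,.05),('cT',.63,-.259,.07),('rB',.647,-.044,.03),('rA',.619,.022,.03),('soap',.631,.222,.02)):
    q=P[(np.hypot(P[...,0]-x,P[...,1]-y)<.045)&(P[...,2]>lo)]
    (cx,cy),sz,a=cv2.minAreaRect(q[:,:2].astype(np.float32))
    print(k,len(q),np.round([cx,cy,*sz,a],3),'z',np.percentile(q[:,2],[5,50,95]).round(3))
E
```

```text
[0.42005973 0.02161141 0.18159753] 0.08814290695813927
cS 328 [ 6.2600e-01 -2.0100e-01  6.6000e-02  4.9000e-02  6.0461e+01] z [0.057 0.063 0.067]
cT 263 [ 6.3000e-01 -2.6000e-01  4.2000e-02  4.2000e-02  8.0629e+01] z [0.076 0.082 0.087]
rB 144 [ 0.647 -0.045  0.045  0.043  1.68 ] z [0.033 0.043 0.048]
rA 145 [0.619 0.021 0.045 0.043 1.205] z [0.033 0.043 0.047]
soap 576 [ 0.639  0.225  0.066  0.076 25.233] z [0.029 0.035 0.04 ]
```

View pics/s6.png

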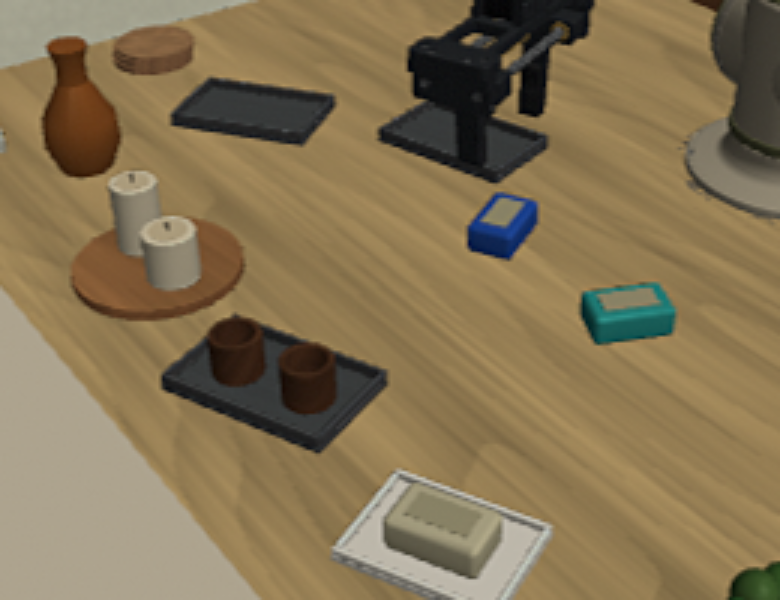

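The picture shows both candles upright on the board, both rings on end in the tray and the soap flat in the dish. Top heights of 63, 82, 43 and 35 mm match what they should be. Handing in.

```bash
python3 -c "
from workcell import bot
print(bot.sign_off())"
```

```text
the job is handed in; nothing more can be done
None
```

All five goods are sorted and handed in after about 29 s of robot time, with the vase and plant left alone; the last camera check showed each one in place, but the hand-in returned no verdict.

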